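# Unfold the nut mill's crank and grind one portion

### The arm

A 6-joint arm with a two-finger parallel gripper is mounted at the origin on the work surface. World frame = base frame: x ahead of the robot, y to its left, z up, the work surface at z = 0. Lengths are in mm, angles in rad, forces in N, time in s.
With the tool pointing down it reaches from about 350 to 775 mm from the base axis. Payload 7.3 kg.
Tool frame: the origin (TCP) lies between the finger pads; the fingertips stand tcp_to_tips ahead of it and the grasp point (between the pads) lies 5 mm behind it (tcp_to_tips is the distance from the TCP to the fingertips, in mm); z points along the fingers, x is the direction in which the jaws open and shut, and the axes are right-handed (so a half turn about z gives the same grasp; the last joint's range is limited). The gripper opens to 92 mm and grips with 3 to 60 N. Pads are 19 mm wide; open, the fingers measure 130 mm over their backs; the gripper's body (75 mm by 190 mm) begins 47 mm behind the grasp point.
Start: joints at [1.001, 0.342, 1.524, -0, 1.275, -0.146], TCP at [215.882, 478.58, 240.741] pointing down, gripper open.
Joint ranges: [-2.53, 2.53], [-0.77, 2.02], [0.04, 2.7], [-1, 4.14], [0.28, 2.66], [-3.11, 3.11]. Speed limits (rad/s): [2.57, 2.57, 3.14, 3.14, 3.14, 3.14].

### API

Orientations are given as [roll, pitch, yaw] about the fixed x, y, z axes, in that order (R = Rz(yaw) Ry(pitch) Rx(roll)).
In Python, from plant import * gives the robot as it stands.
- The arm moves only by the tool drive_tool, never from a script. Its argument "deltas" is a list of rows, each an object of numbers: "hand": the gripper's target within -1 to 1 (shut at 1, half-way at 0, fully open at -1); "tx", "ty", "tz": the shift along the tool's x, y, z each as a share of 4 cm, from -1 to 1; "wx", "wy", "wz": the turn, a rotation vector about the tool's x, y, z each as a share of 5 degrees, from -1 to 1. In form: [{"hand": .., "tx": .., "ty": .., "tz": .., "wx": .., "wy": .., "wz": ..}, ...]. A call has 1 to 20 rows; each row shifts and turns the commanded pose from where the row before left it, along the tool's axes as they then stand; what a row does not reach is not made up. A row lasts 1/12 s, in which the tool goes at most 41.7 mm and 7.16 degrees, less where a joint would pass 70% of its speed; a pose out of reach is approached as far as the arm can. A call with a number of a shift or a turn outside -1 to 1 is refused whole. A call with a gripper value outside its range is refused whole. The fingers move at their own pace and stop on an object; the grip force is fixed at half the most. Time passes only in rows, so rows that do not move let the fingers close. It gives the time, the measured TCP pose, the force and the opening at its end, in the units of the state.
- get_obs(): the state, without advancing time (a new reading comes with each control period).
- capture(name): name is "side" or "top" or "wrist"; returns the picture (480x640x3 uint8, red, green, blue); there is no depth.
- camera_model(name): a dict with "fx", "fy", "cx", "cy" (pixels), "D" ([k1, k2, p1, p2, k3] as OpenCV has them; the pictures are not rectified), "rvec" (rotation vector, rad) and "tvec" (3), from world to camera coordinates, as OpenCV has them. Camera axes: x right, y down, z forward; pixel columns grow to the right and rows downward; lengths in mm; the calibration is good to about 2 mm. A picture is of the moment at which its call begins: read the wrist's pose just before it. camera_model takes no time and is no camera call; for the wrist camera it gives the pose at the moment of the call.
- close_job(): hands the job in, once; it reports no verdict.
The state is a dict: "time": time; "joint_positions": joint angles; "dq": joint speeds; "tau": joint torques, N m; "tool_pos": TCP position; "tcp_rot": TCP orientation; "contact_force": force on the tool from outside, world axes, zero at the start; "moment": the same for the moment, N m; "grip_width": finger opening in mm.
Only numpy, scipy, OpenCV 4.12 (cv2) and the standard library are available. Lean on these libraries where they do the work, as an engineer would, in place of code of your own. Each camera call takes 0.05 s, during which the arm holds its last target.

### The job

Grind one portion of nuts for the pastries: on the taller mill, swing the folded crank all the way out until it latches, then turn it clockwise (seen from above) half a turn until it comes to its stop. Leave the wheel of the shorter mill unturned, and let go of the crank when done.

Things in the scene. Friction and masses are not known exactly. Their poses are not given: they have to be found in the camera images.
- mill: the taller mill, fixed: round steel housing, 148 mm across, 115 mm high; on top a metal disc (the wheel, 116 mm across) carrying the folding crank. Origin: on the wheel's vertical axis at counter height, z up. With the wheel at 0, in this frame: the crank's pivot pin at (30, 0) mm, the knob at (-35, 0) with the crank folded and at (95, 0) swung out. Drawer front at -x, filling neck at +y
- crank_knob (a point): centre of the upright round wooden knob at the crank's end, 65 mm from the pin: 26 mm across, 50 mm high, from 152 to 202 mm above the counter (this point at 177). The flat arm (top at 151 mm) and the pin's head (153 mm) are the only things beside it. The knob spins freely on the arm, so a firm hold need not turn with the crank
- crank (a joint): fold angle about the vertical pin, rad: 0 folded across the wheel, growing counter-clockwise seen from above to a firm stop at 3.14, straight out. By 3.1 a sprung catch has snapped in and it cannot fold back; latched, it may rest at 2.95 to 3.14. Needs 1 to 3 N at the knob. Starts at 0 to 0.35. Until it is latched the wheel cannot be turned: pushed clockwise, the crank just folds up
- wheel (a joint): angle of the taller mill's wheel, rad: starts at 0, grows CLOCKWISE seen from above to a firm stop at 3.14 (half a turn); cannot go the other way below 0; stays where left. The latched crank goes round with it, its knob on a circle of 95 mm radius about the mill's axis; about 2 N at the knob
- plain_wheel (a joint): wheel of the shorter mill (housing 124 mm across, 82 mm high): a four-armed cross 100 mm across with a wooden button, topmost point 114 mm up, no crank; rad, 0 at the start, to be left unturned. The mills stand side by side, either way round, axes at least 200 mm apart

How it is judged (in metres and radians):
On the way:
1. the crank is swung out and latched, the wheel not yet turned (value of joint crank above 2.9 rad and value of joint wheel below 0.4 rad), for 0.1 s.
At the end, for the whole second after the job is handed in: the crank is out (within about 16 degrees of straight, latched) and the wheel has been turned clockwise to its stop (within about 19 degrees of half a turn) and is at rest (value of joint crank above 2.85 rad and value of joint wheel above 2.8 rad and velocity of joint wheel between -0.1 and 0.1 rad/s); the robot touches nothing.
It fails at once if the shorter mill's wheel is turned by more than about 17 degrees (value of joint plain_wheel above 0.3 rad or value of joint plain_wheel below -0.3 rad).
It also fails if it takes over 54 s, if anything falls off the work surface, if the arm or the gripper's body presses on something with over 40 N, if the wrist force passes 120 N, or if a joint passes its speed limit or range.

## Working session

There is one attempt and no reset: what is moved stays moved. The work goes in short steps, Python scripts to look and compute and a tool call to move; the robot and the scene stay as the last step left them, time stands still between calls to the robot, and variables do not carry over. Pictures are saved under pics/ and viewed, and the job is handed in when it is done.

Besides the shell and the picture viewer there is one more tool, called after "Request:" as a command line: name --argument value ..., lists and objects as JSON in quotes. drive_tool: Moves the arm, as the interface text tells. Its arguments: {"type":"object","properties":{"deltas":{"type":"array","items":{"type":"object","properties":{"hand":{"type":"number"},"tx":{"type":"number"},"ty":{"type":"number"},"tz":{"type":"number"},"wx":{"type":"number"},"wy":{"type":"number"},"wz":{"type":"number"}}}}},"required":["deltas"]}

```bash
ls; mkdir -p pics
python3 - <<'E'
from plant import *
import cv2
o=get_obs(); print(o)
for n in ("side","top","wrist"):
    m=camera_model(n); print(n,m)
    im=capture(n); cv2.imwrite(f"pics/{n}0.png",im[:,:,::-1])
E
```

```text
pics
{'time': 0.0, 'joint_positions': array([ 1.00100436e+00,  3.42720065e-01,  1.52502349e+00,  2.67213279e-05,
        1.27538441e+00, -1.45979631e-01]), 'dq': array([ 7.58877854e-04,  2.83860880e-05, -1.34544938e-04, -1.81894655e-03,
        8.73550568e-04,  1.38370634e-03]), 'tau': array([ 1.76392066e-03, -4.31228507e+01, -2.44220567e+01,  7.18255481e-02,
        5.58489806e-02, -9.10808853e-05]), 'tool_pos': array([215.65377298, 478.2422888 , 240.04406189]), 'tcp_rot': array([-3.14134404e+00,  1.51526711e-03,  1.14697638e+00]), 'contact_force': array([ 0.16972431, -0.46226477,  0.78695231]), 'moment': array([ 0.01944107, -0.00435208,  0.00325722]), 'grip_width': 91.81463043905055}
side {'fx': 480.91357803971914, 'fy': 480.91357803971914, 'cx': 308.0919321047612, 'cy': 238.669325332269, 'D': array([-0.06751483,  0.        ,  0.        ,  0.        ,  0.        ]), 'rvec': array([ 0.93013472, -2.49900935,  1.03843031]), 'tvec': array([433.26486949, 349.35233407, 568.85046624])}
top {'fx': 484.86313833265945, 'fy': 484.86313833265945, 'cx': 312.6766390477397, 'cy': 231.48470291966984, 'D': array([-0.12444969,  0.        ,  0.        ,  0.        ,  0.        ]), 'rvec': array([ 2.16577953, -2.09952108,  0.22917333]), 'tvec': array([-53.54256556, 586.51549777, 664.87587219])}
wrist {'fx': 352.36965512122055, 'fy': 352.36965512122055, 'cx': 315.05323986447246, 'cy': 237.85770488213774, 'D': array([-0.00676862,  0.        ,  0.        ,  0.        ,  0.        ]), 'rvec': array([-2.44846468, -1.58196494, -0.20592656]), 'tvec': array([-525.56861992,  -31.92860208,  389.91627017])}
```

View pics/side0.png

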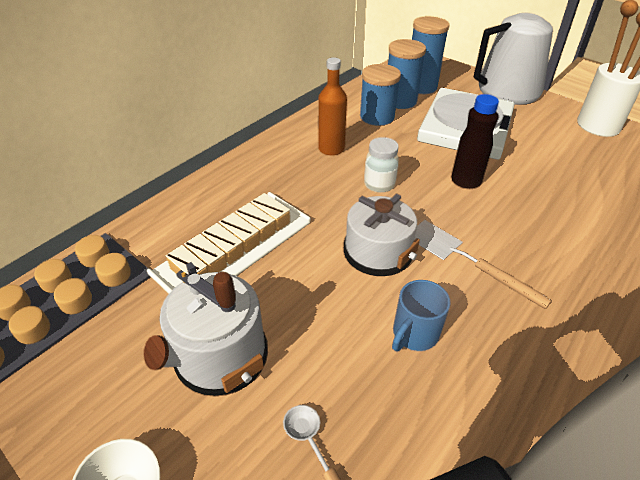

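View pics/top0.png

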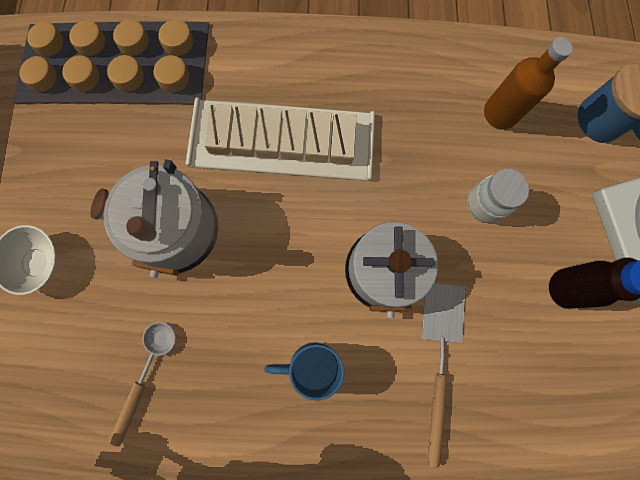

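View pics/wrist0.png

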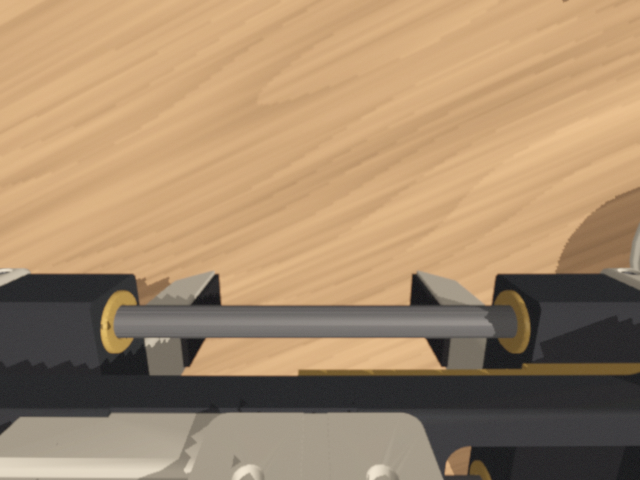

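Run:
```python
import cv2,numpy as np
a=cv2.imread("pics/top0.png")[140:290,70:240]; b=cv2.imread("pics/side0.png")[250:400,130:290]
a=cv2.resize(a,None,fx=4.7,fy=4,interpolation=2) if 0 else cv2.resize(a,None,fx=4,fy=4,interpolation=2)
cv2.imwrite("pics/topc.png",a); cv2.imwrite("pics/sidec.png",cv2.resize(b,None,fx=4,fy=4,interpolation=2))
```

```text
(no output)
```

View pics/topc.png

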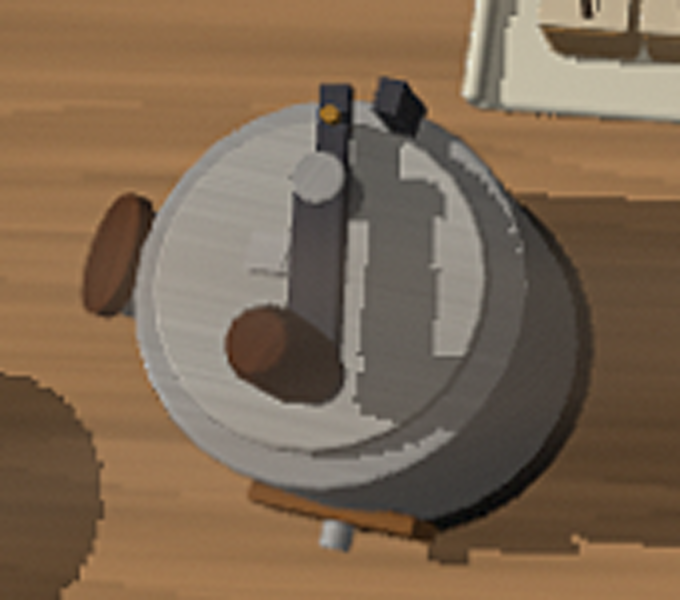

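View pics/sidec.png

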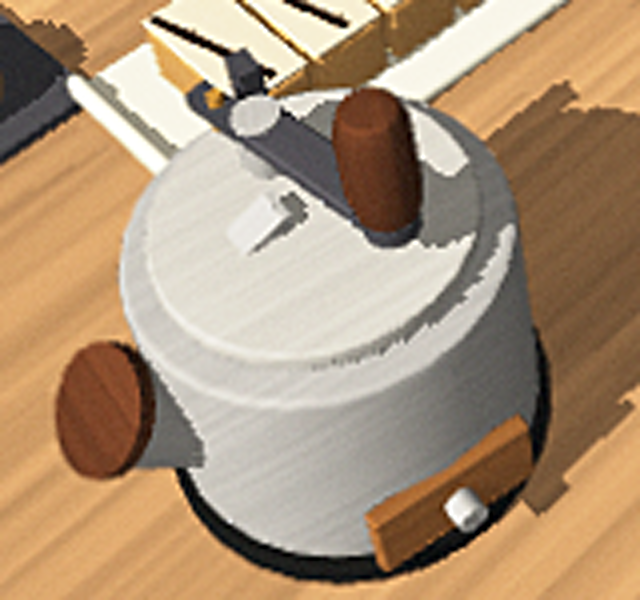

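```bash
cat > h.py <<'E'
from plant import *
import cv2, numpy as np
def und(m,p):
    K=np.array([[m['fx'],0,m['cx']],[0,m['fy'],m['cy']],[0,0,1]])
    return cv2.undistortPoints(np.array([[p]],float),K,np.array(m['D']))[0,0]
def ray(n,p):
    m=camera_model(n) if isinstance(n,str) else n
    R=cv2.Rodrigues(np.array(m['rvec']))[0]; t=np.array(m['tvec'])
    u=und(m,p); d=R.T@np.array([u[0],u[1],1]); return -R.T@t, d/np.linalg.norm(d)
def atz(n,p,z):
    c,d=ray(n,p); return c+d*(z-c[2])/d[2]
def tri(l):
    A=0;b=0;rs=[]
    for n,p in l:
        c,d=ray(n,p); P=np.eye(3)-np.outer(d,d); A=A+P;b=b+P@c; rs.append((c,P))
    x=np.linalg.solve(A,b); return x,[np.linalg.norm(P@(x-c)) for c,P in rs]
def proj(n,X):
    m=camera_model(n) if isinstance(n,str) else n
    K=np.array([[m['fx'],0,m['cx']],[0,m['fy'],m['cy']],[0,0,1]])
    return cv2.projectPoints(np.atleast_2d(np.array(X,float)),np.array(m['rvec']),np.array(m['tvec']),K,np.array(m['D']))[0][:,0]
E
python3 - <<'E'
from h import *
np.set_printoptions(precision=1,suppress=True)
print("cams",ray("top",(320,240))[0],ray("side",(320,240))[0])
kt,ks=(134.5,225),(223.75,279.5); pt,ps=(150,184.25),(193.75,279.25)
print("knob",tri([("top",kt),("side",ks)]),atz("top",kt,202),atz("side",ks,202))
print("pin",tri([("top",pt),("side",ps)]),atz("top",pt,153),atz("side",ps,153))
print("wheel",tri([("top",(149.75,211.2)),("side",(208,307))]))
for z in(115,125,135): print(z,atz("top",(149.75,211.2),z),[atz("top",p,z) for p in((108,211),(191.75,211))])
print("rim",atz("top",(152.75,213.5),115),[atz("top",p,115) for p in((104.25,213),(201.25,213))])
print("drawer top ends",[atz("top",(70+a/4,140+b/4),60) for a,b in((250,482),(435,525))])
print("plain",atz("top",(400,262),114))
E
```

```text
cams [451.7 -19.7 764.5] [217.2 400.3 652.6]
knob (array([558.7, 180.1, 197.9]), [np.float64(3.1908084429201793), np.float64(3.190808442920042)]) [560.6 180.7 202. ] [552.3 181.  202. ]
pin (array([625. , 183. , 149.6]), [np.float64(1.6217498811415818), np.float64(1.621749881141628)]) [625.4 182.9 153. ] [620.5 183.9 153. ]
wheel (array([595. , 189.5, 119.1]), [np.float64(1.9173012846277364), np.float64(1.917301284627753)])
115 [597.6 192.1 115. ] [array([596. , 251.7, 115. ]), array([599.7, 133.3, 115. ])]
125 [595.3 188.8 125. ] [array([593.8, 247.5, 125. ]), array([597.4, 131. , 125. ])]
135 [593.1 185.5 135. ] [array([591.6, 243.3, 135. ]), array([595.2, 128.6, 135. ])]
rim [594.5 187.5 115. ] [array([593. , 256.8, 115. ]), array([597.3, 119.9, 115. ])]
drawer top ends [array([534.7, 229.2,  60. ]), array([521.5, 158.8,  60. ])]
plain [ 538.5 -154.3  114. ]
```

Run:
```python
import plant
print([n for n in dir(plant) if not n.startswith('_')])
print(getattr(plant,'tcp_to_tips',None))
```

```text
['Unreachable', 'camera_model', 'capture', 'close_job', 'get_obs', 'tcp_to_tips']
14.0
```

Request:
drive_tool --deltas '[{"hand":-1,"tx":-0.217,"ty":0.725},{"hand":-1,"tx":-0.217,"ty":0.725},{"hand":-1,"tx":-0.217,"ty":0.725},{"hand":-1,"tx":-0.217,"ty":0.725},{"hand":-1,"tx":-0.217,"ty":0.725},{"hand":-1,"tx":-0.217,"ty":0.725},{"hand":-1,"tx":-0.217,"ty":0.725},{"hand":-1,"tx":-0.217,"ty":0.725},{"hand":-1,"tx":-0.217,"ty":0.725},{"hand":-1,"tx":-0.217,"ty":0.725},{"hand":-1,"tx":-0.217,"ty":0.725},{"hand":-1,"tx":-0.217,"ty":0.725},{"hand":-1,"tx":-0.217,"ty":0.725},{"hand":-1,"tx":-0.217,"ty":0.725},{"hand":-1,"tx":-0.217,"ty":0.725},{"hand":-1,"wz":1},{"hand":-1,"wz":1},{"hand":-1,"wz":1},{"hand":-1,"wz":1},{"hand":-1,"wz":1}]'

```text
invalid input
```

Request:
drive_tool --deltas '[{"hand":-1,"wz":1},{"hand":-1,"wz":1},{"hand":-1,"wz":1},{"hand":-1,"wz":1},{"hand":-1,"wz":1},{"hand":-1,"wz":1},{"hand":-1,"wz":1},{"hand":-1,"wz":1},{"hand":-1,"wz":1},{"hand":-1,"wz":1},{"hand":-1,"wz":1},{"hand":-1,"wz":1},{"hand":-1,"wz":1},{"hand":-1,"wz":1},{"hand":-1,"wz":1},{"hand":-1,"wz":1},{"hand":-1,"wz":1},{"hand":-1,"wz":1},{"hand":-1,"wz":1},{"hand":-1,"wz":1}]'

```text
invalid input
```

Request:
drive_tool --deltas '[{"hand":-1,"wz":1},{"hand":-1,"wz":1},{"hand":-1,"wz":1},{"hand":-1,"wz":1},{"hand":-1,"wz":1},{"hand":-1,"wz":0.75},{"hand":-1},{"hand":-1}]'

```text
invalid input
```

Run:
```python
from h import *
np.set_printoptions(precision=3,suppress=True)
o=get_obs(); print(o['time'],o['tool_pos'],o['tcp_rot'],o['joint_positions'],o['contact_force'])
m=camera_model("wrist"); im=capture("wrist"); cv2.imwrite("pics/wrist1.png",im[:,:,::-1])
print(m, proj(m,[[558.5,180.5,202],[623.5,182.5,153]]))
im=capture("top"); cv2.imwrite("pics/top1.png",im[:,:,::-1])
```

```text
0.15 [215.719 478.331 240.215] [-3.141  0.001  1.147] [ 1.001  0.343  1.525 -0.     1.275 -0.146] [-0.285  1.183  1.162]
{'fx': 352.36965512122055, 'fy': 352.36965512122055, 'cx': 315.05323986447246, 'cy': 237.85770488213774, 'D': array([-0.007,  0.   ,  0.   ,  0.   ,  0.   ]), 'rvec': array([-2.449, -1.582, -0.206]), 'tvec': array([-525.682,  -31.938,  389.889])} [[165.911 736.583]
 [217.732 694.885]]
```

View pics/wrist1.png

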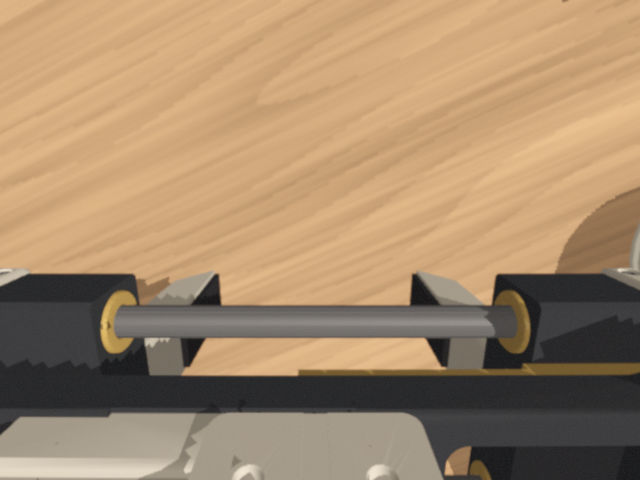

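View pics/top1.png

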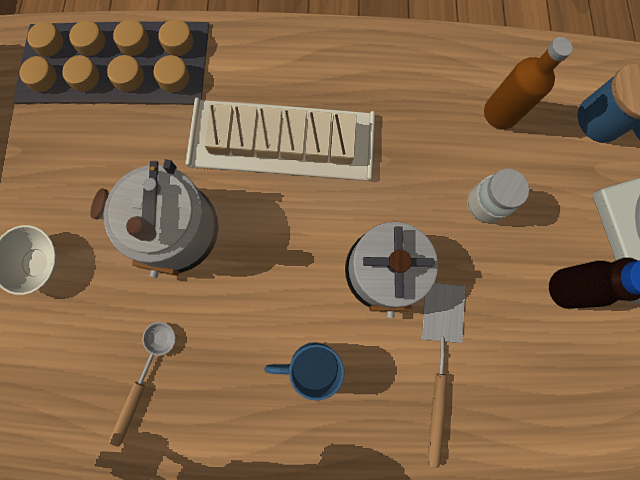

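All three calls were refused because each row needs all seven numbers. The arm has not moved, so I'll resend them in full.

Request:
drive_tool --deltas '[{"hand":-1,"tx":-0.217,"ty":0.725,"tz":0,"wx":0,"wy":0,"wz":0},{"hand":-1,"tx":-0.217,"ty":0.725,"tz":0,"wx":0,"wy":0,"wz":0},{"hand":-1,"tx":-0.217,"ty":0.725,"tz":0,"wx":0,"wy":0,"wz":0},{"hand":-1,"tx":-0.217,"ty":0.725,"tz":0,"wx":0,"wy":0,"wz":0},{"hand":-1,"tx":-0.217,"ty":0.725,"tz":0,"wx":0,"wy":0,"wz":0},{"hand":-1,"tx":-0.217,"ty":0.725,"tz":0,"wx":0,"wy":0,"wz":0},{"hand":-1,"tx":-0.217,"ty":0.725,"tz":0,"wx":0,"wy":0,"wz":0},{"hand":-1,"tx":-0.217,"ty":0.725,"tz":0,"wx":0,"wy":0,"wz":0},{"hand":-1,"tx":-0.217,"ty":0.725,"tz":0,"wx":0,"wy":0,"wz":0},{"hand":-1,"tx":-0.217,"ty":0.725,"tz":0,"wx":0,"wy":0,"wz":0},{"hand":-1,"tx":-0.217,"ty":0.725,"tz":0,"wx":0,"wy":0,"wz":0},{"hand":-1,"tx":-0.217,"ty":0.725,"tz":0,"wx":0,"wy":0,"wz":0},{"hand":-1,"tx":-0.217,"ty":0.725,"tz":0,"wx":0,"wy":0,"wz":0},{"hand":-1,"tx":-0.217,"ty":0.725,"tz":0,"wx":0,"wy":0,"wz":0},{"hand":-1,"tx":-0.217,"ty":0.725,"tz":0,"wx":0,"wy":0,"wz":0},{"hand":-1,"tx":0,"ty":0,"tz":0,"wx":0,"wy":0,"wz":0}]'

```text
time: 1.58
tool_pos: [562.2, 177.2, 240.0]
tcp_rot: [3.14, 0.001, 1.143]
contact_force: [-0.9, -0.4, -0.3]
grip_width: 92.1
```

Request:
drive_tool --deltas '[{"hand":-1,"tx":0,"ty":0,"tz":0,"wx":0,"wy":0,"wz":1},{"hand":-1,"tx":0,"ty":0,"tz":0,"wx":0,"wy":0,"wz":1},{"hand":-1,"tx":0,"ty":0,"tz":0,"wx":0,"wy":0,"wz":1},{"hand":-1,"tx":0,"ty":0,"tz":0,"wx":0,"wy":0,"wz":1},{"hand":-1,"tx":0,"ty":0,"tz":0,"wx":0,"wy":0,"wz":1},{"hand":-1,"tx":0,"ty":0,"tz":0,"wx":0,"wy":0,"wz":1},{"hand":-1,"tx":0,"ty":0,"tz":0,"wx":0,"wy":0,"wz":1},{"hand":-1,"tx":0,"ty":0,"tz":0,"wx":0,"wy":0,"wz":1},{"hand":-1,"tx":0,"ty":0,"tz":0,"wx":0,"wy":0,"wz":1},{"hand":-1,"tx":0,"ty":0,"tz":0,"wx":0,"wy":0,"wz":1},{"hand":-1,"tx":0,"ty":0,"tz":0,"wx":0,"wy":0,"wz":1},{"hand":-1,"tx":0,"ty":0,"tz":0,"wx":0,"wy":0,"wz":1},{"hand":-1,"tx":0,"ty":0,"tz":0,"wx":0,"wy":0,"wz":1},{"hand":-1,"tx":0,"ty":0,"tz":0,"wx":0,"wy":0,"wz":1},{"hand":-1,"tx":0,"ty":0,"tz":0,"wx":0,"wy":0,"wz":1},{"hand":-1,"tx":0,"ty":0,"tz":0,"wx":0,"wy":0,"wz":1}]'

```text
time: 2.92
tool_pos: [558.4, 181.4, 240.6]
tcp_rot: [3.142, 0.001, -0.253]
contact_force: [0.2, 0.3, 0.3]
grip_width: 91.4
```

Request:
drive_tool --deltas '[{"hand":-1,"tx":0,"ty":0,"tz":0,"wx":0,"wy":0,"wz":1},{"hand":-1,"tx":0,"ty":0,"tz":0,"wx":0,"wy":0,"wz":1},{"hand":-1,"tx":0,"ty":0,"tz":0,"wx":0,"wy":0,"wz":1},{"hand":-1,"tx":0,"ty":0,"tz":0,"wx":0,"wy":0,"wz":1},{"hand":-1,"tx":0,"ty":0,"tz":0,"wx":0,"wy":0,"wz":1},{"hand":-1,"tx":0,"ty":0,"tz":0,"wx":0,"wy":0,"wz":1},{"hand":-1,"tx":0,"ty":0,"tz":0,"wx":0,"wy":0,"wz":1},{"hand":-1,"tx":0,"ty":0,"tz":0,"wx":0,"wy":0,"wz":1},{"hand":-1,"tx":0,"ty":0,"tz":0,"wx":0,"wy":0,"wz":1},{"hand":-1,"tx":0,"ty":0,"tz":0,"wx":0,"wy":0,"wz":1},{"hand":-1,"tx":0,"ty":0,"tz":0,"wx":0,"wy":0,"wz":1},{"hand":-1,"tx":0,"ty":0,"tz":0,"wx":0,"wy":0,"wz":1},{"hand":-1,"tx":0,"ty":0,"tz":0,"wx":0,"wy":0,"wz":1},{"hand":-1,"tx":0,"ty":0,"tz":0,"wx":0,"wy":0,"wz":1},{"hand":-1,"tx":0,"ty":0,"tz":0,"wx":0,"wy":0,"wz":0.75},{"hand":-1,"tx":0,"ty":0,"tz":0,"wx":0,"wy":0,"wz":0},{"hand":-1,"tx":0,"ty":0,"tz":0,"wx":0,"wy":0,"wz":0}]'

```text
time: 4.33
tool_pos: [558.5, 181.3, 240.6]
tcp_rot: [3.141, 0.0, -1.534]
contact_force: [-0.2, 0.8, -0.7]
grip_width: 91.8
```

Run:
```python
from h import *
np.set_printoptions(precision=3,suppress=True)
o=get_obs(); print(o['time'],o['tool_pos'],o['tcp_rot'],o['joint_positions'],o['contact_force'])
m=camera_model("wrist"); im=capture("wrist"); cv2.imwrite("pics/wrist2.png",im[:,:,::-1])
R=cv2.Rodrigues(np.array(m['rvec']))[0]; print(-R.T@m['tvec'],R[2])
print(proj(m,[[558.5,180.5,202],[623.5,182.5,153]]))
im=capture("top"); cv2.imwrite("pics/top2.png",im[:,:,::-1])
```

```text
4.3333 [558.527 181.314 240.638] [ 3.141  0.    -1.534] [0.183 0.457 1.345 0.    1.34  1.717] [-0.203  0.819 -0.661]
[627.611 185.068 384.88 ] [-0.258 -0.009 -0.966]
[[318.803 273.662]
 [318.932 150.728]]
```

View pics/wrist2.png

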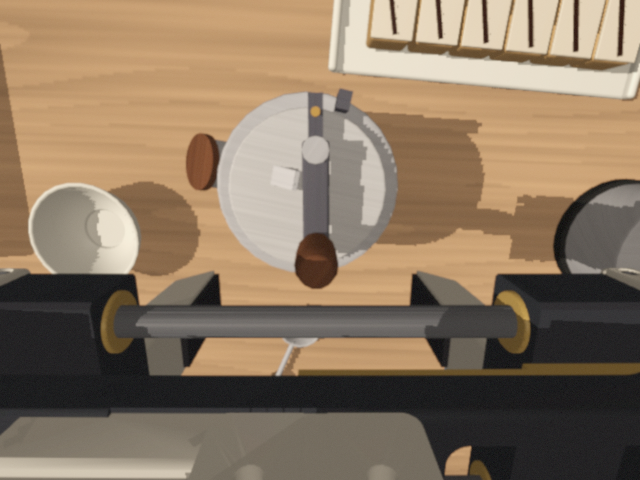

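View pics/top2.png

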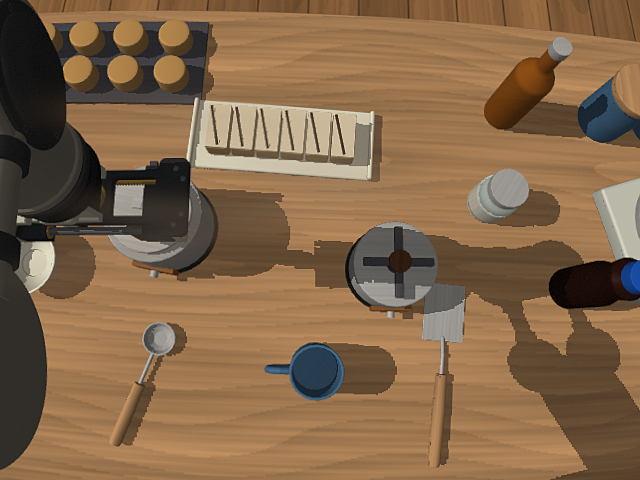

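Run:
```python
import cv2
a=cv2.imread("pics/wrist2.png")[80:300,180:430]
cv2.imwrite("pics/wc.png",cv2.resize(a,None,fx=3.2,fy=2.7) if 0 else cv2.resize(a,None,fx=2.7,fy=2.7,interpolation=2))
cv2.imwrite("pics/wc2.png",cv2.resize(cv2.imread("pics/wrist2.png")[220:300,270:370],None,fx=7,fy=7,interpolation=2))
```

```text
(no output)
```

View pics/wc.png

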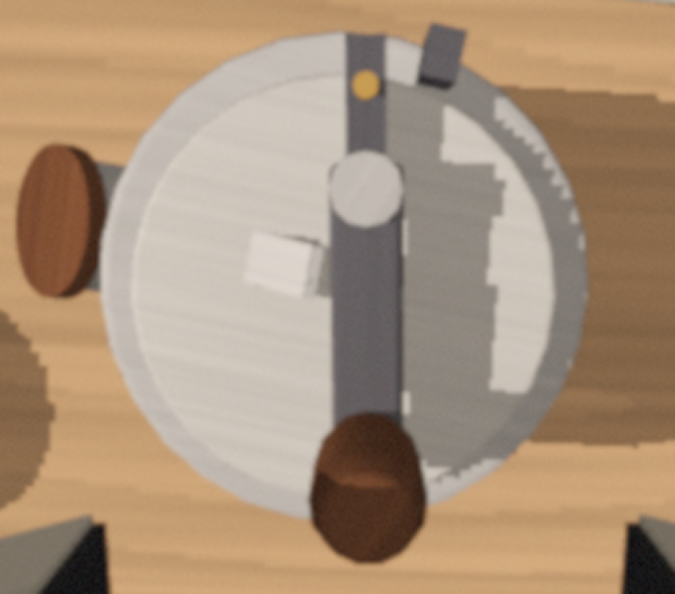

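View pics/wc2.png

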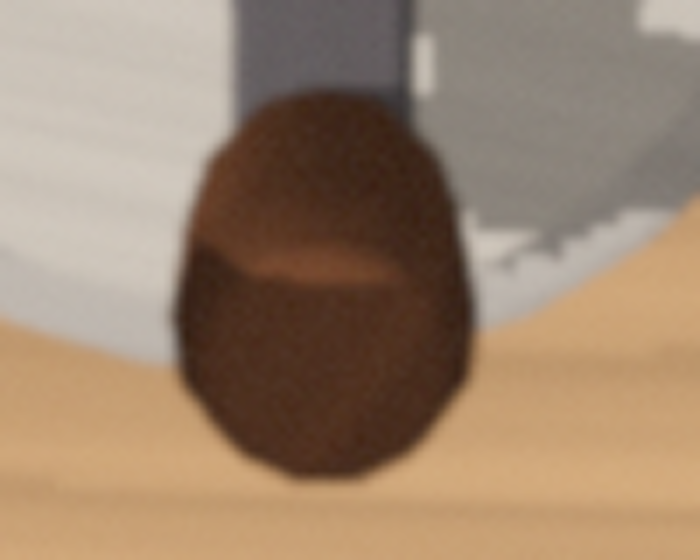

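Run:
```python
from h import *
np.set_printoptions(precision=1,suppress=True)
w=camera_model("wrist")
K=(316.7,272.9);P=(315.6,149.6)
print("knob w",atz(w,K,202),"pin w",atz(w,P,153))
for z in (119,122,125): print(z,atz(w,(306.7,185.9),z), atz(w,(180+131/2.7,185.9),z)-atz(w,(180+553/2.7,185.9),z))
kt,ks=(134.5,225),(223.75,279.5); pt,ps=(150,184.25),(193.75,279.25)
print(tri([("top",kt),("side",ks),(w,K)]),tri([("top",pt),("side",ps),(w,P)]))
```

```text
knob w [559.  181.6 202. ] pin w [624.3 184.5 153. ]
119 [597.1 190.2 119. ] [ -4.3 117.4   0. ]
122 [597.4 190.1 122. ] [ -4.2 116.1   0. ]
125 [597.7 190.1 125. ] [ -4.2 114.8   0. ]
(array([558.2, 180.7, 198.6]), [np.float64(3.2014686552841187), np.float64(3.2897958023059943), np.float64(0.9393254545457573)]) (array([624.6, 183.6, 150. ]), [np.float64(1.666533648386826), np.float64(1.7773434363752036), np.float64(1.0202533807885918)])
```

Request:
drive_tool --deltas '[{"hand":-1,"tx":0,"ty":0,"tz":0.333,"wx":0,"wy":0,"wz":0},{"hand":-1,"tx":0,"ty":0,"tz":0.333,"wx":0,"wy":0,"wz":0},{"hand":-1,"tx":0,"ty":0,"tz":0.333,"wx":0,"wy":0,"wz":0},{"hand":-1,"tx":0,"ty":0,"tz":0.333,"wx":0,"wy":0,"wz":0},{"hand":0.33,"tx":0,"ty":0,"tz":0.333,"wx":0,"wy":0,"wz":0},{"hand":0.33,"tx":0,"ty":0,"tz":0,"wx":0,"wy":0,"wz":0},{"hand":0.33,"tx":0,"ty":0,"tz":0,"wx":0,"wy":0,"wz":0},{"hand":0.33,"tx":0,"ty":0,"tz":0,"wx":0,"wy":0,"wz":0},{"hand":0.33,"tx":0,"ty":0,"tz":0,"wx":0,"wy":0,"wz":0},{"hand":0.33,"tx":0,"ty":0,"tz":0,"wx":0,"wy":0,"wz":0}]'

```text
time: 5.27
tool_pos: [559.3, 181.1, 175.1]
tcp_rot: [-3.14, 0.0, -1.536]
contact_force: [0.7, -0.6, -0.2]
grip_width: 56.6
```

Request:
drive_tool --deltas '[{"hand":0.33,"tx":0,"ty":0,"tz":0,"wx":0,"wy":0,"wz":0},{"hand":0.33,"tx":0,"ty":0,"tz":0,"wx":0,"wy":0,"wz":0},{"hand":0.33,"tx":0,"ty":0,"tz":0,"wx":0,"wy":0,"wz":0},{"hand":0.33,"tx":0,"ty":0,"tz":0,"wx":0,"wy":0,"wz":0},{"hand":0.33,"tx":0,"ty":0,"tz":0,"wx":0,"wy":0,"wz":0},{"hand":0.33,"tx":0,"ty":0,"tz":0,"wx":0,"wy":0,"wz":0}]'

```text
time: 5.77
tool_pos: [558.8, 181.0, 174.1]
tcp_rot: [3.142, 0.0, -1.537]
contact_force: [0.6, -0.1, -0.0]
grip_width: 30.5
```

Request:
drive_tool --deltas '[{"hand":0.33,"tx":0.1134,"ty":-0.004,"tz":0,"wx":0,"wy":0,"wz":-0.8},{"hand":0.33,"tx":0.1134,"ty":-0.004,"tz":0,"wx":0,"wy":0,"wz":-0.8},{"hand":0.33,"tx":0.1134,"ty":-0.004,"tz":0,"wx":0,"wy":0,"wz":-0.8},{"hand":0.33,"tx":0.1134,"ty":-0.004,"tz":0,"wx":0,"wy":0,"wz":-0.8},{"hand":0.33,"tx":0.1134,"ty":-0.004,"tz":0,"wx":0,"wy":0,"wz":-0.8},{"hand":0.33,"tx":0.1134,"ty":-0.004,"tz":0,"wx":0,"wy":0,"wz":-0.8},{"hand":0.33,"tx":0.1134,"ty":-0.004,"tz":0,"wx":0,"wy":0,"wz":-0.8},{"hand":0.33,"tx":0.1134,"ty":-0.004,"tz":0,"wx":0,"wy":0,"wz":-0.8},{"hand":0.33,"tx":0.1134,"ty":-0.004,"tz":0,"wx":0,"wy":0,"wz":-0.8},{"hand":0.33,"tx":0.1134,"ty":-0.004,"tz":0,"wx":0,"wy":0,"wz":-0.8},{"hand":0.33,"tx":0,"ty":0,"tz":0,"wx":0,"wy":0,"wz":0}]'

```text
time: 6.68
tool_pos: [575.9, 139.3, 174.1]
tcp_rot: [-3.141, -0.0, -0.836]
contact_force: [0.8, -0.8, 0.5]
grip_width: 31.1
```

Run:
```python
from h import *
p=get_obs()['tool_pos']; d=p[:2]-[624,183.8]; print(np.hypot(*d),np.degrees(np.arctan2(d[1],d[0]))%360, np.degrees(get_obs()['tcp_rot'][2]))
im=capture("side"); cv2.imwrite("pics/s3.png",im[:,:,::-1])
```

```text
65.55838538934057 222.75219507842667 -47.924784225886604
```

View pics/s3.png

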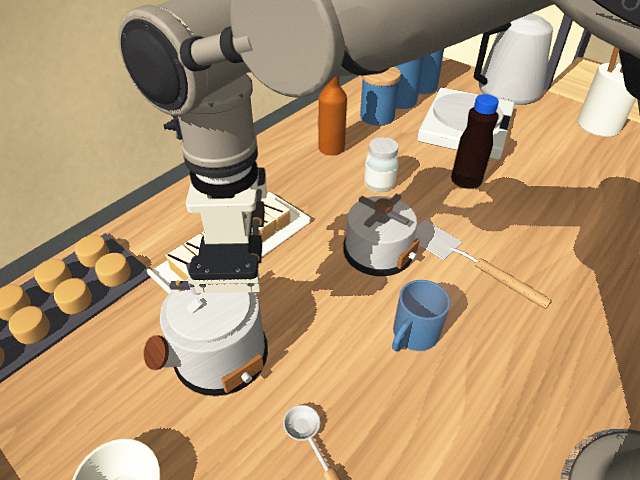

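The arm is following the arc (radius 65.6, angle 223°) and the gripper now sits over the right side of the wheel. I'll keep going.

Request:
drive_tool --deltas '[{"hand":0.33,"tx":0.1134,"ty":-0.004,"tz":0,"wx":0,"wy":0,"wz":-0.8},{"hand":0.33,"tx":0.1134,"ty":-0.004,"tz":0,"wx":0,"wy":0,"wz":-0.8},{"hand":0.33,"tx":0.1134,"ty":-0.004,"tz":0,"wx":0,"wy":0,"wz":-0.8},{"hand":0.33,"tx":0.1134,"ty":-0.004,"tz":0,"wx":0,"wy":0,"wz":-0.8},{"hand":0.33,"tx":0.1134,"ty":-0.004,"tz":0,"wx":0,"wy":0,"wz":-0.8},{"hand":0.33,"tx":0.1134,"ty":-0.004,"tz":0,"wx":0,"wy":0,"wz":-0.8},{"hand":0.33,"tx":0.1134,"ty":-0.004,"tz":0,"wx":0,"wy":0,"wz":-0.8},{"hand":0.33,"tx":0.1134,"ty":-0.004,"tz":0,"wx":0,"wy":0,"wz":-0.8},{"hand":0.33,"tx":0.1134,"ty":-0.004,"tz":0,"wx":0,"wy":0,"wz":-0.8},{"hand":0.33,"tx":0.1134,"ty":-0.004,"tz":0,"wx":0,"wy":0,"wz":-0.8},{"hand":0.33,"tx":0.1134,"ty":-0.004,"tz":0,"wx":0,"wy":0,"wz":-0.8},{"hand":0.33,"tx":0.1134,"ty":-0.004,"tz":0,"wx":0,"wy":0,"wz":-0.8},{"hand":0.33,"tx":0.1134,"ty":-0.004,"tz":0,"wx":0,"wy":0,"wz":-0.8},{"hand":0.33,"tx":0.1134,"ty":-0.004,"tz":0,"wx":0,"wy":0,"wz":-0.8},{"hand":0.33,"tx":0.1134,"ty":-0.004,"tz":0,"wx":0,"wy":0,"wz":-0.8},{"hand":0.33,"tx":0.1134,"ty":-0.004,"tz":0,"wx":0,"wy":0,"wz":-0.8},{"hand":0.33,"tx":0.1134,"ty":-0.004,"tz":0,"wx":0,"wy":0,"wz":-0.8},{"hand":0.33,"tx":0.1134,"ty":-0.004,"tz":0,"wx":0,"wy":0,"wz":-0.8},{"hand":0.33,"tx":0.1134,"ty":-0.004,"tz":0,"wx":0,"wy":0,"wz":-0.8},{"hand":0.33,"tx":0.1134,"ty":-0.004,"tz":0,"wx":0,"wy":0,"wz":-0.8}]'

```text
time: 8.4
tool_pos: [657.4, 128.0, 174.0]
tcp_rot: [-3.141, 0.003, 0.559]
contact_force: [-6.2, -3.6, 3.4]
grip_width: 30.6
```

Request:
drive_tool --deltas '[{"hand":0.33,"tx":0.1134,"ty":-0.004,"tz":0,"wx":0,"wy":0,"wz":-0.8},{"hand":0.33,"tx":0.1134,"ty":-0.004,"tz":0,"wx":0,"wy":0,"wz":-0.8},{"hand":0.33,"tx":0.1134,"ty":-0.004,"tz":0,"wx":0,"wy":0,"wz":-0.8},{"hand":0.33,"tx":0.1134,"ty":-0.004,"tz":0,"wx":0,"wy":0,"wz":-0.8},{"hand":0.33,"tx":0.1134,"ty":-0.004,"tz":0,"wx":0,"wy":0,"wz":-0.8},{"hand":0.33,"tx":0.1134,"ty":-0.004,"tz":0,"wx":0,"wy":0,"wz":-0.8},{"hand":0.33,"tx":0.1134,"ty":-0.004,"tz":0,"wx":0,"wy":0,"wz":-0.8},{"hand":0.33,"tx":0.1134,"ty":-0.004,"tz":0,"wx":0,"wy":0,"wz":-0.8},{"hand":0.33,"tx":0.1134,"ty":-0.004,"tz":0,"wx":0,"wy":0,"wz":-0.8},{"hand":0.33,"tx":0,"ty":0,"tz":0,"wx":0,"wy":0,"wz":0}]'

```text
time: 9.23
tool_pos: [684.1, 159.8, 174.0]
tcp_rot: [-3.141, -0.0, 1.187]
contact_force: [-0.5, 0.7, -0.8]
grip_width: 30.6
```

Run:
```python
from h import *
p=get_obs()['tool_pos']; d=p[:2]-[624,183.8]; print(np.hypot(*d),np.degrees(np.arctan2(d[1],d[0]))%360, np.degrees(get_obs()['tcp_rot'][2]))
im=capture("side"); cv2.imwrite("pics/s4.png",im[:,:,::-1])
im=capture("wrist"); cv2.imwrite("pics/w4.png",im[:,:,::-1])
```

```text
64.7501402383974 338.21934644199985 68.024294101619
```

View pics/s4.png

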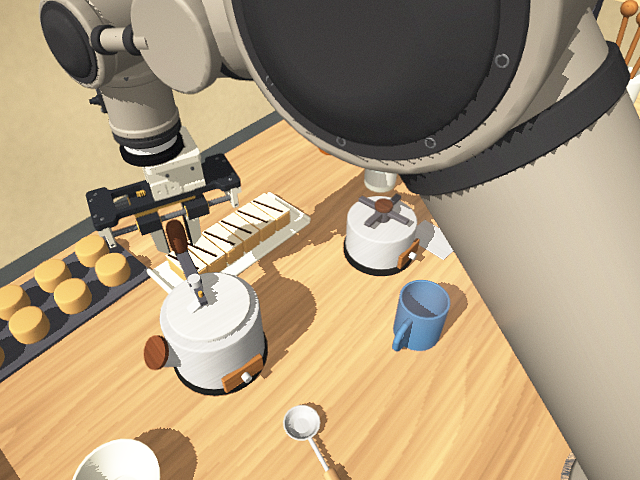

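View pics/w4.png

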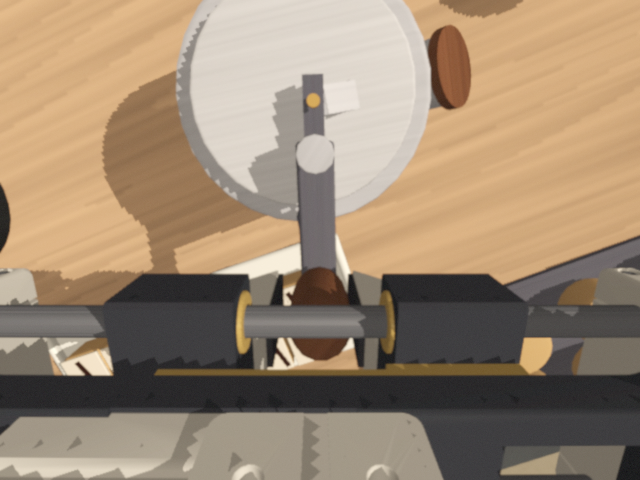

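Request:
drive_tool --deltas '[{"hand":0.33,"tx":0.0567,"ty":-0.001,"tz":0,"wx":0,"wy":0,"wz":-0.4},{"hand":0.33,"tx":0.0567,"ty":-0.001,"tz":0,"wx":0,"wy":0,"wz":-0.4},{"hand":0.33,"tx":0.0567,"ty":-0.001,"tz":0,"wx":0,"wy":0,"wz":-0.4},{"hand":0.33,"tx":0.0567,"ty":-0.001,"tz":0,"wx":0,"wy":0,"wz":-0.4},{"hand":0.33,"tx":0.0567,"ty":-0.001,"tz":0,"wx":0,"wy":0,"wz":-0.4},{"hand":0.33,"tx":0.0567,"ty":-0.001,"tz":0,"wx":0,"wy":0,"wz":-0.4},{"hand":0.33,"tx":0,"ty":0,"tz":0,"wx":0,"wy":0,"wz":0}]'

```text
time: 9.92
tool_pos: [687.7, 172.0, 174.1]
tcp_rot: [-3.142, 0.0, 1.394]
contact_force: [-0.1, -0.2, -0.0]
grip_width: 30.8
```

Request:
drive_tool --deltas '[{"hand":0.33,"tx":0.04,"ty":0,"tz":0,"wx":0,"wy":0,"wz":0},{"hand":0.33,"tx":0,"ty":0,"tz":0,"wx":0,"wy":0,"wz":0}]'

```text
time: 10.08
tool_pos: [688.1, 173.5, 174.1]
tcp_rot: [-3.141, 0.0, 1.393]
contact_force: [-0.1, -0.9, 0.1]
grip_width: 30.5
```

Request:
drive_tool --deltas '[{"hand":0.33,"tx":0.04,"ty":0,"tz":0,"wx":0,"wy":0,"wz":0},{"hand":0.33,"tx":0,"ty":0,"tz":0,"wx":0,"wy":0,"wz":0}]'

```text
time: 10.25
tool_pos: [688.3, 174.8, 174.1]
tcp_rot: [-3.141, 0.001, 1.395]
contact_force: [-0.7, -2.6, -0.3]
grip_width: 30.8
```

Request:
drive_tool --deltas '[{"hand":0.33,"tx":0.03,"ty":0,"tz":0,"wx":0,"wy":0,"wz":0},{"hand":0.33,"tx":0,"ty":0,"tz":0,"wx":0,"wy":0,"wz":0}]'

```text
time: 10.42
tool_pos: [688.5, 175.0, 174.1]
tcp_rot: [-3.141, 0.002, 1.395]
contact_force: [-2.1, -5.4, 1.1]
grip_width: 31.0
```

Run:
```python
from h import *
print(get_obs()['contact_force'],get_obs()['moment'])
m=camera_model("wrist"); im=capture("wrist"); cv2.imwrite("pics/w5.png",im[:,:,::-1])
cv2.imwrite("pics/w5c.png",cv2.resize(im[0:380,150:500,::-1],None,fx=1.57,fy=1.57,interpolation=2))
print(proj(m,[[595,189.1,122],[624,183.8,153]]))
print(get_obs()['tool_pos'])
```

```text
[-2.13190678 -5.35429147  1.09472827] [-0.88151025  0.17942977  0.02022208]
[[308.03695035  93.86535421]
 [306.61384039 153.56028716]]
[688.53853639 174.99049962 174.10384133]
```

View pics/w5c.png

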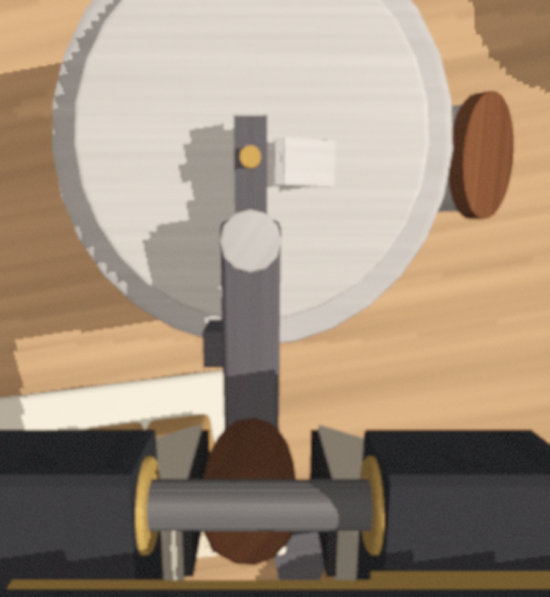

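Request:
drive_tool --deltas '[{"hand":0.33,"tx":0.05,"ty":0,"tz":0,"wx":0,"wy":0,"wz":0},{"hand":0.33,"tx":0,"ty":0,"tz":0,"wx":0,"wy":0,"wz":0}]'

```text
time: 10.63
tool_pos: [688.8, 175.3, 174.0]
tcp_rot: [-3.141, 0.005, 1.394]
contact_force: [-2.2, -10.1, 1.9]
grip_width: 30.8
```

Request:
drive_tool --deltas '[{"hand":0.33,"tx":0.05,"ty":0,"tz":0,"wx":0,"wy":0,"wz":0},{"hand":0.33,"tx":0,"ty":0,"tz":0,"wx":0,"wy":0,"wz":0},{"hand":0.33,"tx":0,"ty":0,"tz":0,"wx":0,"wy":0,"wz":0}]'

```text
time: 10.88
tool_pos: [689.2, 175.6, 174.0]
tcp_rot: [-3.141, 0.007, 1.393]
contact_force: [-4.1, -14.0, 2.2]
grip_width: 30.9
```

Request:
drive_tool --deltas '[{"hand":0.33,"tx":-0.08,"ty":0,"tz":0,"wx":0,"wy":0,"wz":0},{"hand":0.33,"tx":-0.11,"ty":0.006,"tz":0,"wx":0,"wy":0,"wz":0},{"hand":0.33,"tx":0,"ty":0,"tz":0,"wx":0,"wy":0,"wz":0},{"hand":0.33,"tx":0,"ty":0,"tz":0,"wx":0,"wy":0,"wz":0}]'

```text
time: 11.22
tool_pos: [688.3, 173.1, 174.3]
tcp_rot: [3.141, -0.001, 1.396]
contact_force: [0.0, -0.1, -0.4]
grip_width: 30.8
```

Request:
drive_tool --deltas '[{"hand":0.33,"tx":-0.0828,"ty":-0.0015,"tz":0,"wx":0,"wy":0,"wz":0.4},{"hand":0.33,"tx":-0.0828,"ty":-0.0015,"tz":0,"wx":0,"wy":0,"wz":0.4},{"hand":0.33,"tx":-0.0828,"ty":-0.0015,"tz":0,"wx":0,"wy":0,"wz":0.4},{"hand":0.33,"tx":-0.0828,"ty":-0.0015,"tz":0,"wx":0,"wy":0,"wz":0.4},{"hand":0.33,"tx":-0.0828,"ty":-0.0015,"tz":0,"wx":0,"wy":0,"wz":0.4},{"hand":0.33,"tx":-0.0828,"ty":-0.0015,"tz":0,"wx":0,"wy":0,"wz":0.4},{"hand":0.33,"tx":-0.0828,"ty":-0.0015,"tz":0,"wx":0,"wy":0,"wz":0.4},{"hand":0.33,"tx":-0.0828,"ty":-0.0015,"tz":0,"wx":0,"wy":0,"wz":0.4},{"hand":0.33,"tx":-0.0828,"ty":-0.0015,"tz":0,"wx":0,"wy":0,"wz":0.4},{"hand":0.33,"tx":-0.0828,"ty":-0.0015,"tz":0,"wx":0,"wy":0,"wz":0.4},{"hand":0.33,"tx":0,"ty":0,"tz":0,"wx":0,"wy":0,"wz":0}]'

```text
time: 12.13
tool_pos: [676.9, 142.4, 174.2]
tcp_rot: [3.142, -0.001, 1.046]
contact_force: [0.5, 1.2, -0.2]
grip_width: 30.8
```

Run:
```python
from h import *
o=get_obs();p=o['tool_pos']; d=p[:2]-[594.5,189.3]; print(np.hypot(*d),np.degrees(np.arctan2(d[1],d[0])), np.degrees(o['tcp_rot'][2]))
im=capture("wrist"); cv2.imwrite("pics/w6.png",im[:,:,::-1])
```

```text
94.81699754119721 -29.634949024934738 59.921914407723904
```

View pics/w6.png

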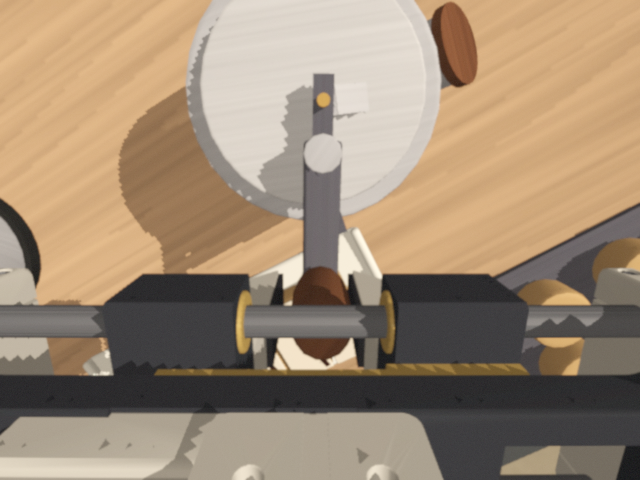

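Run:
```python
from h import *
w=camera_model("wrist"); print(proj(w,[[624,183.8,153]]), atz(w,(322.5,153),153), [ [594.5+30*np.cos(np.radians(a)),189.3+30*np.sin(np.radians(a))] for a in (-10,-20,-25,-30)])
```

```text
[[333.22454193 151.12248892]] [622.28062865 179.14796479 153.        ] [[np.float64(624.0442325903663), np.float64(184.09055466999212)], [np.float64(622.6907786235772), np.float64(179.03939570022996)], [np.float64(621.6892336110996), np.float64(176.62145214777902)], [np.float64(620.4807621135332), np.float64(174.3)]]
```

The catch holds: the pin has moved round with the wheel to about -20°. Continuing clockwise.

Request:
drive_tool --deltas '[{"hand":0.33,"tx":-0.1656,"ty":-0.0058,"tz":0,"wx":0,"wy":0,"wz":0.8},{"hand":0.33,"tx":-0.1656,"ty":-0.0058,"tz":0,"wx":0,"wy":0,"wz":0.8},{"hand":0.33,"tx":-0.1656,"ty":-0.0058,"tz":0,"wx":0,"wy":0,"wz":0.8},{"hand":0.33,"tx":-0.1656,"ty":-0.0058,"tz":0,"wx":0,"wy":0,"wz":0.8},{"hand":0.33,"tx":-0.1656,"ty":-0.0058,"tz":0,"wx":0,"wy":0,"wz":0.8},{"hand":0.33,"tx":-0.1656,"ty":-0.0058,"tz":0,"wx":0,"wy":0,"wz":0.8},{"hand":0.33,"tx":-0.1656,"ty":-0.0058,"tz":0,"wx":0,"wy":0,"wz":0.8},{"hand":0.33,"tx":-0.1656,"ty":-0.0058,"tz":0,"wx":0,"wy":0,"wz":0.8},{"hand":0.33,"tx":-0.1656,"ty":-0.0058,"tz":0,"wx":0,"wy":0,"wz":0.8},{"hand":0.33,"tx":-0.1656,"ty":-0.0058,"tz":0,"wx":0,"wy":0,"wz":0.8},{"hand":0.33,"tx":-0.1656,"ty":-0.0058,"tz":0,"wx":0,"wy":0,"wz":0.8},{"hand":0.33,"tx":-0.1656,"ty":-0.0058,"tz":0,"wx":0,"wy":0,"wz":0.8},{"hand":0.33,"tx":-0.1656,"ty":-0.0058,"tz":0,"wx":0,"wy":0,"wz":0.8},{"hand":0.33,"tx":-0.1656,"ty":-0.0058,"tz":0,"wx":0,"wy":0,"wz":0.8},{"hand":0.33,"tx":-0.1656,"ty":-0.0058,"tz":0,"wx":0,"wy":0,"wz":0.8},{"hand":0.33,"tx":-0.1656,"ty":-0.0058,"tz":0,"wx":0,"wy":0,"wz":0.8},{"hand":0.33,"tx":-0.1656,"ty":-0.0058,"tz":0,"wx":0,"wy":0,"wz":0.8},{"hand":0.33,"tx":-0.1656,"ty":-0.0058,"tz":0,"wx":0,"wy":0,"wz":0.8},{"hand":0.33,"tx":0,"ty":0,"tz":0,"wx":0,"wy":0,"wz":0}]'

```text
time: 13.77
tool_pos: [574.4, 97.0, 174.3]
tcp_rot: [-3.141, 0.0, -0.211]
contact_force: [0.5, 0.3, 0.6]
grip_width: 30.7
```

Run:
```python
from h import *
o=get_obs();p=o['tool_pos']; d=p[:2]-[594.5,189.3]; print(np.hypot(*d),np.degrees(np.arctan2(d[1],d[0])), np.degrees(o['tcp_rot'][2]),o['joint_positions'])
im=capture("wrist"); cv2.imwrite("pics/w7.png",im[:,:,::-1])
```

```text
94.4838146980913 -102.30616494493897 -12.077094112152016 [3.56197907e-02 5.03680355e-01 1.45859393e+00 2.53734127e-04
 1.17933888e+00 2.46308044e-01]
```

View pics/w7.png

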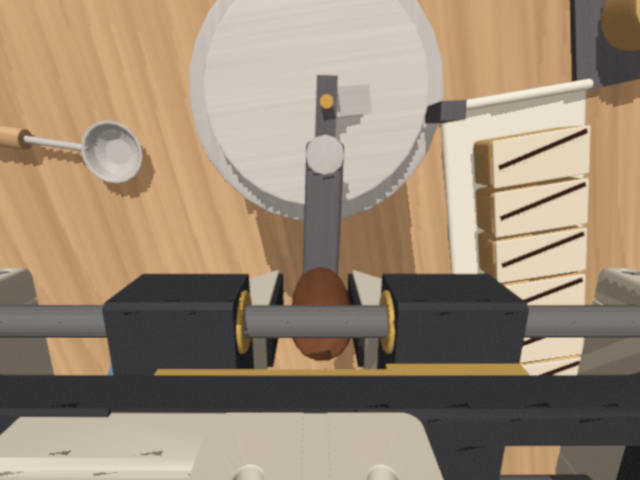

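Request:
drive_tool --deltas '[{"hand":0.33,"tx":-0.1656,"ty":-0.0058,"tz":0,"wx":0,"wy":0,"wz":0.8},{"hand":0.33,"tx":-0.1656,"ty":-0.0058,"tz":0,"wx":0,"wy":0,"wz":0.8},{"hand":0.33,"tx":-0.1656,"ty":-0.0058,"tz":0,"wx":0,"wy":0,"wz":0.8},{"hand":0.33,"tx":-0.1656,"ty":-0.0058,"tz":0,"wx":0,"wy":0,"wz":0.8},{"hand":0.33,"tx":-0.1656,"ty":-0.0058,"tz":0,"wx":0,"wy":0,"wz":0.8},{"hand":0.33,"tx":-0.1656,"ty":-0.0058,"tz":0,"wx":0,"wy":0,"wz":0.8},{"hand":0.33,"tx":-0.1656,"ty":-0.0058,"tz":0,"wx":0,"wy":0,"wz":0.8},{"hand":0.33,"tx":-0.1656,"ty":-0.0058,"tz":0,"wx":0,"wy":0,"wz":0.8},{"hand":0.33,"tx":-0.1656,"ty":-0.0058,"tz":0,"wx":0,"wy":0,"wz":0.8},{"hand":0.33,"tx":-0.1656,"ty":-0.0058,"tz":0,"wx":0,"wy":0,"wz":0.8},{"hand":0.33,"tx":-0.1656,"ty":-0.0058,"tz":0,"wx":0,"wy":0,"wz":0.8},{"hand":0.33,"tx":-0.1656,"ty":-0.0058,"tz":0,"wx":0,"wy":0,"wz":0.8},{"hand":0.33,"tx":-0.1656,"ty":-0.0058,"tz":0,"wx":0,"wy":0,"wz":0.8},{"hand":0.33,"tx":-0.1656,"ty":-0.0058,"tz":0,"wx":0,"wy":0,"wz":0.8},{"hand":0.33,"tx":-0.1656,"ty":-0.0058,"tz":0,"wx":0,"wy":0,"wz":0.8},{"hand":0.33,"tx":-0.1656,"ty":-0.0058,"tz":0,"wx":0,"wy":0,"wz":0.8},{"hand":0.33,"tx":-0.1656,"ty":-0.0058,"tz":0,"wx":0,"wy":0,"wz":0.8},{"hand":0.33,"tx":-0.1656,"ty":-0.0058,"tz":0,"wx":0,"wy":0,"wz":0.8},{"hand":0.33,"tx":-0.1656,"ty":-0.0058,"tz":0,"wx":0,"wy":0,"wz":0.8},{"hand":0.33,"tx":0,"ty":0,"tz":0,"wx":0,"wy":0,"wz":0}]'

```text
time: 15.48
tool_pos: [500.2, 186.9, 174.3]
tcp_rot: [-3.141, 0.0, -1.535]
contact_force: [0.2, -0.5, -0.5]
grip_width: 30.9
```

Request:
drive_tool --deltas '[{"hand":0.33,"tx":-0.0828,"ty":-0.0015,"tz":0,"wx":0,"wy":0,"wz":0.4},{"hand":0.33,"tx":-0.0828,"ty":-0.0015,"tz":0,"wx":0,"wy":0,"wz":0.4},{"hand":0.33,"tx":-0.0828,"ty":-0.0015,"tz":0,"wx":0,"wy":0,"wz":0.4},{"hand":0.33,"tx":-0.0828,"ty":-0.0015,"tz":0,"wx":0,"wy":0,"wz":0.4},{"hand":0.33,"tx":-0.0828,"ty":-0.0015,"tz":0,"wx":0,"wy":0,"wz":0.4},{"hand":0.33,"tx":-0.0828,"ty":-0.0015,"tz":0,"wx":0,"wy":0,"wz":0.4},{"hand":0.33,"tx":-0.0828,"ty":-0.0015,"tz":0,"wx":0,"wy":0,"wz":0.4},{"hand":0.33,"tx":0,"ty":0,"tz":0,"wx":0,"wy":0,"wz":0}]'

```text
time: 16.15
tool_pos: [502.2, 209.2, 174.2]
tcp_rot: [-3.141, 0.0, -1.778]
contact_force: [0.4, -0.3, 1.0]
grip_width: 30.5
```

Run:
```python
from h import *
o=get_obs();p=o['tool_pos']; d=p[:2]-[594.5,189.3]; print(np.hypot(*d),np.degrees(np.arctan2(d[1],d[0])), np.degrees(o['tcp_rot'][2]),o['joint_positions'])
m=camera_model("wrist");im=capture("wrist"); cv2.imwrite("pics/w8.png",im[:,:,::-1])
print(proj(m,[[594.5-29.5,189.3+5.5,153]]))
```

```text
94.3730881755424 167.83730088510526 -101.8591416978199 [ 2.53783465e-01  4.37668820e-01  1.57101004e+00 -5.32785800e-05
  1.13269434e+00  2.03158346e+00]
[[320.36913764 154.18451674]]
```

View pics/w8.png

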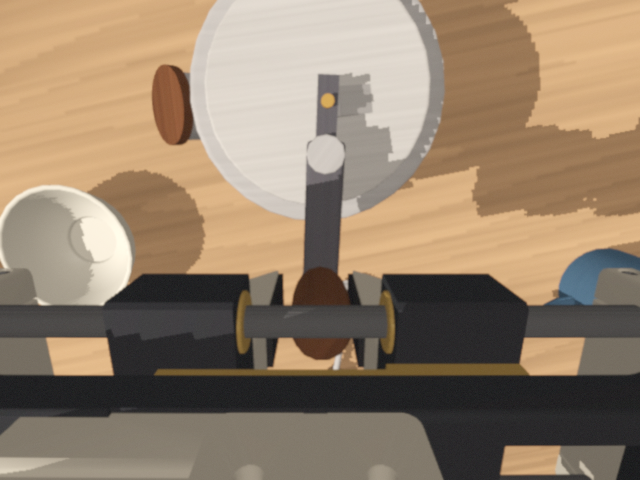

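Request:
drive_tool --deltas '[{"hand":0.33,"tx":-0.0828,"ty":-0.0015,"tz":0,"wx":0,"wy":0,"wz":0.4},{"hand":0.33,"tx":-0.0828,"ty":-0.0015,"tz":0,"wx":0,"wy":0,"wz":0.4},{"hand":0.33,"tx":-0.0828,"ty":-0.0015,"tz":0,"wx":0,"wy":0,"wz":0.4},{"hand":0.33,"tx":0,"ty":0,"tz":0,"wx":0,"wy":0,"wz":0}]'

```text
time: 16.53
tool_pos: [504.6, 218.6, 174.1]
tcp_rot: [3.142, -0.0, -1.883]
contact_force: [-0.8, -1.3, 0.2]
grip_width: 30.9
```

Request:
drive_tool --deltas '[{"hand":0.33,"tx":-0.0414,"ty":0,"tz":0,"wx":0,"wy":0,"wz":0.2},{"hand":0.33,"tx":-0.0414,"ty":0,"tz":0,"wx":0,"wy":0,"wz":0.2},{"hand":0.33,"tx":0,"ty":0,"tz":0,"wx":0,"wy":0,"wz":0}]'

```text
time: 16.78
tool_pos: [505.2, 220.9, 174.1]
tcp_rot: [3.141, -0.002, -1.92]
contact_force: [-1.8, -5.6, 2.8]
grip_width: 31.1
```

Request:
drive_tool --deltas '[{"hand":0.33,"tx":-0.06,"ty":0,"tz":0,"wx":0,"wy":0,"wz":0},{"hand":0.33,"tx":0,"ty":0,"tz":0,"wx":0,"wy":0,"wz":0},{"hand":0.33,"tx":0,"ty":0,"tz":0,"wx":0,"wy":0,"wz":0}]'

```text
time: 17.03
tool_pos: [505.7, 222.4, 174.1]
tcp_rot: [3.141, -0.004, -1.919]
contact_force: [-3.4, -7.3, 4.1]
grip_width: 31.0
```

Request:
drive_tool --deltas '[{"hand":0.33,"tx":0.08,"ty":0,"tz":0,"wx":0,"wy":0,"wz":0},{"hand":-0.2,"tx":0.06,"ty":0,"tz":0,"wx":0,"wy":0,"wz":0},{"hand":-0.2,"tx":0,"ty":0,"tz":0,"wx":0,"wy":0,"wz":0},{"hand":-0.2,"tx":0,"ty":0,"tz":0,"wx":0,"wy":0,"wz":0},{"hand":-0.2,"tx":0,"ty":0,"tz":0,"wx":0,"wy":0,"wz":0},{"hand":-0.2,"tx":0,"ty":0,"tz":0,"wx":0,"wy":0,"wz":0},{"hand":-0.2,"tx":0,"ty":0,"tz":0,"wx":0,"wy":0,"wz":0}]'

```text
time: 17.62
tool_pos: [504.5, 219.1, 174.1]
tcp_rot: [-3.142, 0.0, -1.92]
contact_force: [0.5, -1.1, -0.2]
grip_width: 54.8
```

Run:
```python
from h import *
m=camera_model("wrist");im=capture("wrist"); cv2.imwrite("pics/w9.png",im[:,:,::-1])
print(proj(m,[[594.5-29.5,189.3+5.5,153]]))
```

```text
[[322.20276399 151.96077112]]
```

View pics/w9.png

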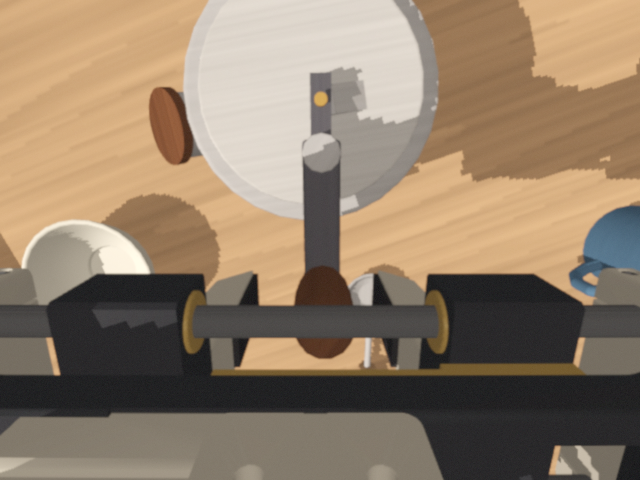

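The pin is at (321,152), against (322,152) predicted for a full half turn, and the knob stands free between the jaws. Now I'll lift off.

Request:
drive_tool --deltas '[{"hand":-0.2,"tx":0,"ty":0,"tz":-0.4,"wx":0,"wy":0,"wz":0},{"hand":-0.2,"tx":0,"ty":0,"tz":-0.5,"wx":0,"wy":0,"wz":0},{"hand":-0.2,"tx":0,"ty":0,"tz":-0.5,"wx":0,"wy":0,"wz":0},{"hand":-0.2,"tx":0,"ty":0,"tz":-0.5,"wx":0,"wy":0,"wz":0},{"hand":-0.2,"tx":0,"ty":0,"tz":-0.5,"wx":0,"wy":0,"wz":0},{"hand":-0.2,"tx":0,"ty":0.6,"tz":0,"wx":0,"wy":0,"wz":0},{"hand":-0.2,"tx":0,"ty":0.6,"tz":0,"wx":0,"wy":0,"wz":0},{"hand":-0.2,"tx":0,"ty":0.6,"tz":0,"wx":0,"wy":0,"wz":0},{"hand":-0.2,"tx":0,"ty":0.6,"tz":0,"wx":0,"wy":0,"wz":0},{"hand":-0.2,"tx":0,"ty":0,"tz":0,"wx":0,"wy":0,"wz":0},{"hand":-0.2,"tx":0,"ty":0,"tz":0,"wx":0,"wy":0,"wz":0}]'

```text
time: 18.58
tool_pos: [413.7, 252.1, 270.6]
tcp_rot: [-3.141, 0.001, -1.919]
contact_force: [1.3, -0.5, -0.7]
grip_width: 55.2
```

Run:
```python
from h import *
print(get_obs()['contact_force'],get_obs()['time'])
for n in("top","side"): cv2.imwrite(f"pics/{n}10.png",capture(n)[:,:,::-1])
m=camera_model("wrist");im=capture("wrist"); cv2.imwrite("pics/w10.png",im[:,:,::-1])
print(proj(m,[[594.5-29.5,189.3+5.5,153]]))
```

```text
[ 1.29281062 -0.50445616 -0.69829625] 18.5833
[[320.14425118  -1.14340774]]
```

View pics/w10.png

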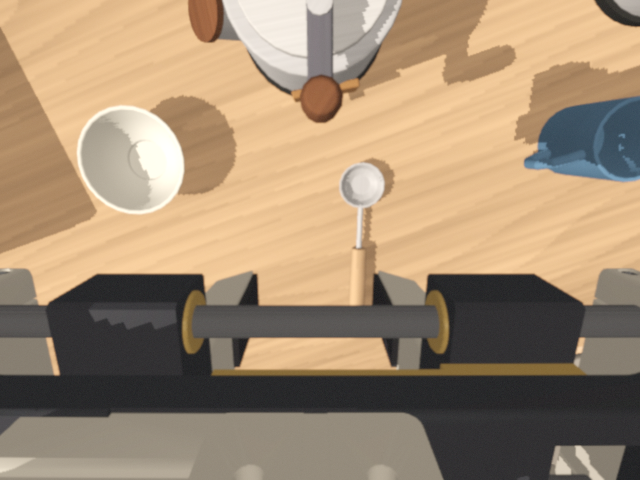

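View pics/top10.png

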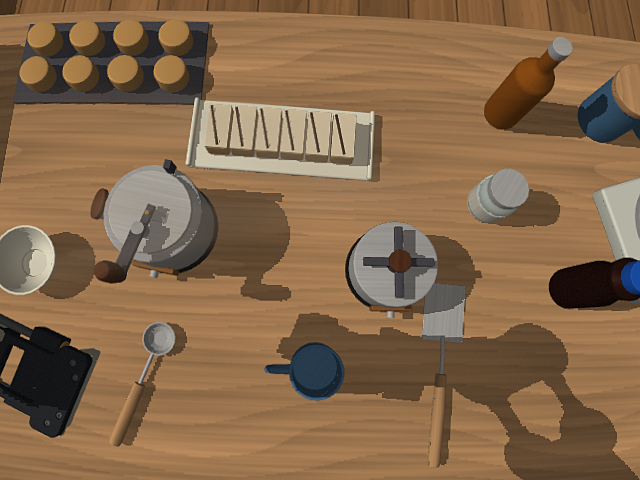

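The top view shows the crank standing out towards the drawer, with the pin near (138,228) and the knob near (107,270). The shorter mill's cross is unchanged and the gripper is clear. I'll do one numeric check.

```bash
python3 - <<'E'
from h import *
C=np.array([594.5,189.3])
P=atz("top",(138,228),153)[:2];K=atz("top",(107,270.5),202)[:2]
a=np.degrees(np.arctan2(*(P-C)[::-1]))%360; b=np.degrees(np.arctan2(*(K-P)[::-1]))%360
print(P,K,np.hypot(*(P-C)),np.hypot(*(K-P)),"pin",a,"crank",b,"wheel",np.radians((-10.5-a)%360),"fold",np.radians((b-(a-180))%360))
E
python3 -c "
from plant import *; close_job()"
```

```text
[566.28253027 193.12115715] [504.93593381 208.86872587] 28.47502133580447 63.33554150055793 pin 172.288024920891 crank 165.603119428131 wheel 3.092932439092591 fold 3.0249190425564776
the job is handed in; nothing more can be done
```

The job is done and handed in: the taller mill's crank is swung out and latched, its wheel is turned clockwise to the stop, and the crank is released.

- **Unfolding:** I held the knob loosely between the fingers and swung the crank counter-clockwise to its firm stop, pressing with about 14 N. When I reversed, the pin moved round with the wheel, so the catch had latched.
- **Turning:** I turned the crank clockwise until it met its stop at about 7 N, then backed off, opened the fingers and lifted clear.
- **Last checks:** The final top picture gives the wheel at about 3.09 rad and the crank at about 3.02 rad, both well inside the limits. The shorter mill's cross looks unchanged in that picture. The gripper is about 100 mm away from the knob with only noise on the force reading (about 1.5 N), at 18.6 s.
- **What went wrong or disagreed:** My first three move calls were refused because the rows were incomplete, and nothing moved. The side and top cameras disagreed by up to about 8 mm on the knob's position. The wrist picture settled it, and no grasp or move was affected.

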